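# Turn the carrom coin holder's empty pocket to the striker

### The arm

A 6-joint arm with a two-finger parallel gripper is mounted at the origin on the work surface. World frame = base frame: x ahead of the robot, y to its left, z up, the work surface at z = 0. Lengths are in m, angles in rad, forces in N, time in s.
With the tool pointing down it reaches from about 0.35 to 0.95 m from the base axis. Payload 17.4 kg.
Tool frame: the origin (TCP) lies on the centre line of the jaws, within the pads' length; the fingertips stand 14 mm ahead of it and the grasp point (between the pads) lies 5 mm behind it; z points along the fingers, y is the direction in which the jaws open and shut (so a half turn about z gives the same grasp; the last joint's range is limited). The gripper opens to 93 mm and grips with 3 to 60 N. Pads are 15 mm wide; open, the fingers measure 128 mm over their backs; the gripper's body (75 mm by 188 mm) begins 65 mm behind the grasp point.
Start: joints at [1.106, 0.116, 1.442, -0, 1.584, -0.038], TCP at [0.279, 0.614, 0.2] pointing down, gripper open.
Joint ranges: [-2.83, 2.83], [-0.83, 2.19], [0.07, 2.5], [-1.14, 4.28], [0.01, 3], [-2.97, 2.97]. Speed limits (rad/s): [1.89, 1.89, 2.22, 3.14, 3.14, 3.14].

### API

Orientations are given as a 3x3 rotation matrix whose columns are the frame's x, y, z axes.
In Python, from station import status, imaging, order gives the robot as it stands.
- The arm moves only by the shell command python3 -m inch 'ROWS' [FORCE]. ROWS is JSON, a list that holds one entry, the list of rows, each a list of 5 numbers: the shift along the tool's x, y, z in mm, then the turn about the tool's z in degrees, then the closure, from -1 (fully open) to 1 (shut). A call has 1 to 10 rows; each row shifts and turns the commanded pose from where the row before left it, along the tool's axes as they then stand; what a row does not reach is not made up. A row lasts 1/10 s, in which the tool goes at most 50 mm and 8.59 degrees, less where a joint would pass 70% of its speed; a pose out of reach is approached as far as the arm can. A call is refused whole if a number of a shift passes 50 or a number of a turn 8.59, either way. A call with a gripper value outside its range is refused whole. The fingers move at their own pace and stop on an object; FORCE is the grip in N (left out, the last holds). Time passes only in rows, so rows that do not move let the fingers close. It gives the time, the measured TCP pose, the force and the opening at its end, in the units of the state.
- status.sense(): the state, without advancing time (a new reading comes with each control period).
- imaging.snapshot(name): name is "side" or "top" or "wrist"; returns a dict with "frame" (400x640x3 uint8, red, green, blue), "fovy" (degrees; the focal length in pixels is half the picture's height over the tangent of half this angle, whatever the lens; pixels are square), "cx", "cy" (the principal point, pixels), "k1" (the pictures are not rectified: a ray, as slopes to the right and down, at radius r is drawn at 1 + k1 r^2 times it, then the intrinsics apply), "R" (3x3) and "t" (3): a world point X has camera coordinates R X + t; the wrist camera has in their place "hand_eye" (4x4, takes a point from camera to tool coordinates, whose origin is the TCP and whose axes are the flange's). Camera axes: x right, y down, z forward; pixel columns grow to the right and rows downward; lengths in m; the calibration is good to about 2 mm. A picture is of the moment at which its call begins: read the wrist's pose just before it. There is no depth.
- order.finish_job(): hands the job in, once; it reports no verdict.
The state is a dict: "clock": time; "joint_pos": joint angles; "joint_vel": joint speeds; "tau": joint torques, N m; "tool_pos": TCP position; "tcp_rot": TCP orientation; "wrist_force": force on the tool from outside, world axes, zero at the start; "ft_torque": the same for the moment, N m; "opening": opening from 0.0 (shut) to 1.0 (fully open).
Only numpy, scipy, OpenCV 4.12 (cv2) and the standard library are available. Lean on these libraries where they do the work, as an engineer would, in place of code of your own. Each camera call takes 0.05 s, during which the arm holds its last target. There are 200 camera calls.

### The job

The game is over and the striker is to be put away next: with one fingertip against a divider, gently push the round wooden coin holder's wheel round until its empty pocket faces straight at the striker lying by the rail. Leave it standing still there; do not lift or shove the holder, keep the pieces in their pockets, and leave the striker and everything else on the board where they are.

Things in the scene. Friction and masses are not known exactly. Their poses are not given: they have to be found in the camera images.
- coin_wheel (a joint): Angle (rad) of the round wooden coin holder's turning wheel on its foot; grows anticlockwise seen from above, 0 at the start, turns freely either way past a full turn. It has a stiff plain swivel (about 0.06 N m, under 1 N at the middle of a pocket) and stays where it is left. The foot stands loose on rubber pads: the holder weighs 1.2 to 1.6 kg in all.
- hub (a point): Centre of the top of the wheel's hub, on the turning axis, 76 mm above the playing surface. The hub is 40 mm across. The wheel is a shallow wooden tray 240 mm across with four quarter-circle pockets, parted by four upright radial dividers (spokes) 8 mm thick that run from the hub out to the rim. Below this point: the dividers' top edge by 6 mm, the top of the low outer rim (6 mm thick) by 34 mm, the pocket floors by 48 mm.
- empty_pocket (a point): A point on the floor of the one empty pocket, on the pocket's centre line, 80 mm from the turning axis, 28 mm above the playing surface. It turns with the wheel: its x axis points outward along the pocket's centre line, z up. The two dividers of this pocket run at 45 degrees either side of x. The other pockets hold three pale men, three dark men and the queen.
- holder: The foot of the coin holder, a round wooden plate 188 mm across under the wheel, which it carries. Origin on the turning axis at the underside, on the playing surface. At the start its x axis points the same way as the empty pocket.
- striker: The striker, a flat green acrylic disc 41 mm across and 10 mm thick, the broadest disc on the board, lying flat on the playing surface close against one of the cushioned rails (left, right or far side). Origin at the centre of its underside.
- board: The carrom board, 660 mm square over its frame, lying on the platform, nearly square to the robot. Origin at the centre of its underside; playing surface, 550 mm square, 30 mm above it; rails 55 mm wide, tops at 50 mm.
- pale0: A pale wooden carrom man lying in the holder, 31 mm across and 8 mm thick, origin at the centre of its underside.
- pale1: A pale wooden carrom man lying in the holder, 31 mm across and 8 mm thick, origin at the centre of its underside.
- pale2: A pale wooden carrom man lying in the holder, 31 mm across and 8 mm thick, origin at the centre of its underside.
- dark0: A dark carrom man lying in the holder, 31 mm across and 8 mm thick, origin at the centre of its underside.
- dark1: A dark carrom man lying in the holder, 31 mm across and 8 mm thick, origin at the centre of its underside.
- dark2: A dark carrom man lying in the holder, 31 mm across and 8 mm thick, origin at the centre of its underside.
- queen: The red queen lying in the holder, opposite the empty pocket, 31 mm across and 8 mm thick, origin at the centre of its underside.
- rail_man: A dark carrom man lying on the playing surface against a rail, 31 mm across and 8 mm thick, origin at the centre of its underside.
- tin: A small round metal powder tin, 39 mm across, 45 mm tall, standing against a rail. Origin at the centre of its underside.
- bowl: White melamine bowl, 104 mm across the rim, 48 mm tall, near right corner of the board. Origin at the centre of its underside.
- canister: Lidded stainless steel canister, 90 mm across, 111 mm tall, in a far corner of the board. Origin at the centre of its underside.
- dispenser: Clear acrylic dispenser with a push plunger and short spout, 75 mm across (the spout reaches 47 mm from the axis), 116 mm tall, in the other far corner. Origin at the centre of its underside.
There are look-alikes about, which are no part of the job. What is shaped like the dark1 but blue, pink or yellow is not meant.

How it is judged:
On the way:
1. the wheel is turned on its swivel, either way ((value of joint coin_wheel above 0.12 rad or value of joint coin_wheel below -0.12 rad)).
At the end, for the whole second after the job is handed in: The striker lies before the empty pocket, within 40 mm either side of its centre line extended; wheel still (under 0.05 rad/s); holder flat, within 25 mm of its place, all seven pieces inside; striker within 15 mm and the other things on the board within 20 mm of their starts (y of striker in the frame of empty_pocket between -0.04 and 0.04 m and x of striker in the frame of empty_pocket above 0 m and velocity of joint coin_wheel between -0.05 and 0.05 rad/s and distance of holder from where it was at the start of the episode below 0.025 m and angle between holder's own z axis and vertical below 0.05 rad and distance of striker from where it was at the start of the episode below 0.015 m and horizontal distance between each of pale0, pale1, pale2, dark0, dark1, dark2, queen and hub below 0.108 m and distance of each of bowl, canister, dispenser, tin, rail_man from where it was at the start of the episode below 0.02 m); the robot touches nothing.
It fails at once if the coin holder is lifted, tipped, or shoved more than 25 mm across the board (distance of holder from where it was at the start of the episode above 0.025 m or height (world z) of holder above 0.037 m or angle between holder's own z axis and vertical above 0.12 rad).
It fails at once if the coin holder is pushed or squeezed with more than 20 N (contact force between the fingers and holder above 20 N).
It fails at once if the striker is moved more than 15 mm (distance of striker from where it was at the start of the episode above 0.015 m).
It fails at once if a piece is lifted or spilled out of the coin holder (horizontal distance between any of pale0, pale1, pale2, dark0, dark1, dark2, queen and hub above 0.112 m or height (world z) of any of pale0, pale1, pale2, dark0, dark1, dark2, queen above 0.085 m).
It fails at once if the bowl, canister, dispenser, tin or carrom man on the board is moved more than 20 mm (distance of any of bowl, canister, dispenser, tin, rail_man from where it was at the start of the episode above 0.02 m).
It also fails if it takes over 45 s, if anything falls off the work surface, if the arm or the gripper's body presses on something with over 40 N, if the wrist force passes 120 N, or if a joint passes its speed limit or range.

## Working session

There is one attempt and no reset: what is moved stays moved. The work goes in short steps, Python scripts to look and compute and a shell command to move; the robot and the scene stay as the last step left them, time stands still between calls to the robot, and variables do not carry over. Pictures are saved under pics/ and viewed, on a budget of 10 in all, crops included, one or two more only if the job needs it, and the job is handed in when it is done.

```bash
mkdir -p pics; ls
python3 - <<'E'
from station import status, imaging
import cv2, json, numpy as np
s=status.sense(); print({k:np.round(v,3).tolist() for k,v in s.items()})
for n in ["top","side"]:
    d=imaging.snapshot(n); cv2.imwrite(f"pics/{n}0.png",cv2.resize(d["frame"][:,:,::-1],(800,500),interpolation=cv2.INTER_CUBIC))
    cv2.imwrite(f"{n}.png",d["frame"][:,:,::-1])
    c={k:(np.array(v).tolist()) for k,v in d.items() if k!="frame"}; json.dump(c,open(n+".json","w")); print(n,c)
E
```

```text
pics
{'clock': 0.0, 'joint_pos': [1.106, 0.116, 1.442, -0.0, 1.584, -0.038], 'joint_vel': [0.001, -0.0, 0.001, 0.0, -0.001, 0.0], 'tau': [-0.003, -72.127, -62.261, 0.078, 0.024, -0.0], 'tool_pos': [0.279, 0.614, 0.2], 'tcp_rot': [[-0.91, 0.414, -0.0], [0.414, 0.91, -0.001], [0.0, -0.001, -1.0]], 'wrist_force': [0.134, 0.87, -0.75], 'ft_torque': [0.002, 0.008, -0.049], 'opening': 1.0}
top {'fovy': 50.85184694780702, 'cx': 310.43801231581796, 'cy': 201.23747614239267, 'k1': -0.035674970345551484, 'R': [[-0.05903618504990801, -0.9982452794452189, -0.004592485175793924], [-0.9703797937692972, 0.0584666053965747, -0.23440288372299814], [0.23426007918339212, -0.009381797201927508, -0.972128693734658]], 't': [0.10235239401049075, 0.5884423299398636, 0.9346304338091275]}
side {'fovy': 51.80875607341796, 'cx': 319.23407171997775, 'cy': 193.6511375168511, 'k1': -0.026704222335754462, 'R': [[0.9843117462025092, -0.17637099255232672, 0.004864079961742594], [-0.10350968266974267, -0.5995654244502636, -0.7936038352965442], [0.14288503029140698, 0.7806500975404296, -0.6084153953745264]], 't': [-0.5430544481946272, 0.1674117922526364, 0.9264966593517441]}
```

View pics/top0.png

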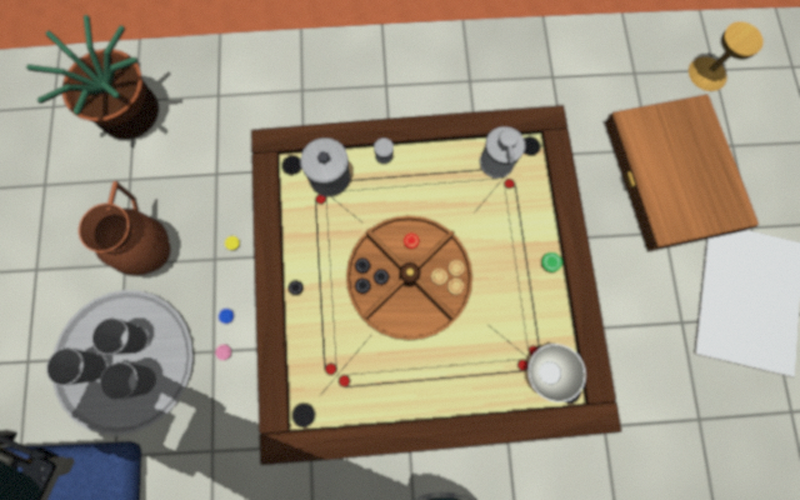

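View pics/side0.png

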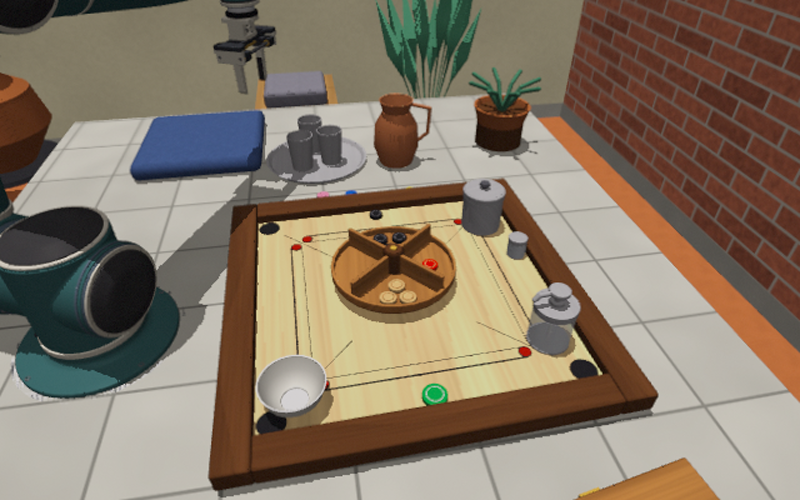

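The top view shows the hub at about (410,271), the empty pocket facing the robot (down), the queen opposite, and the striker at the right rail (551,262). The wheel needs about +90°. I'll enlarge a crop to measure this.

```bash
cat > h.py <<'E'
import numpy as np, cv2, json
def cam(d):
    f=200/np.tan(np.radians(d["fovy"])/2); return f
def ray(d,u,v,z):
    f=cam(d); p=np.array([(u-d["cx"])/f,(v-d["cy"])/f]); q=p.copy()
    for _ in range(20): q=p/(1+d["k1"]*(q@q))
    R=np.array(d["R"]);t=np.array(d["t"]); c=-R.T@t; w=R.T@np.r_[q,1]
    return c+w*(z-c[2])/w[2]
def proj(d,X):
    f=cam(d); c=np.array(d["R"])@X+np.array(d["t"]); q=c[:2]/c[2]; q=q*(1+d["k1"]*(q@q)); return q*f+[d["cx"],d["cy"]]
E
python3 - <<'E'
import cv2
a=cv2.imread("top.png")[160:290,255:475]; cv2.imwrite("pics/c1.png",cv2.resize(a,None,fx=3.6,fy=3.6,interpolation=cv2.INTER_CUBIC))
E
```

```text
(no output)
```

View pics/c1.png

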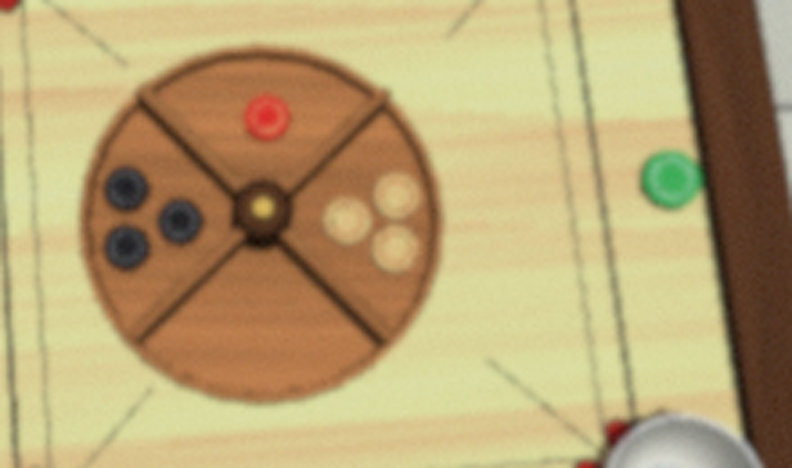

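Run:
```python
from h import *
T=json.load(open("top.json"));S=json.load(open("side.json"))
P=lambda x,y,z:ray(T,255+(x+.5)/3.6-.5,160+(y+.5)/3.6-.5,z)
h=P(262,208,.106); s=P(672,180,.040); print("hub",h,"striker",s)
for x,y in [(142,97),(386,94),(138,342),(383,344)]:
    e=P(x,y,.100); r=e-h; print(np.hypot(*r[:2]),np.degrees(np.arctan2(r[1],r[0])))
print("rim centre", [P(262,y,.072)[:2] for y in (48,403)],[P(x,222,.072)[:2] for x in (82,441)])
r=s-h; print("striker",np.hypot(*r[:2]),np.degrees(np.arctan2(r[1],r[0])))
q=P(268,117,.066)-h; print("queen dir",np.degrees(np.arctan2(q[1],q[0])))
print("side check hub px",proj(S,h)*1.25,"striker",proj(S,s)*1.25)
```

```text
hub [0.54466477 0.03106274 0.106     ] striker [ 0.56026036 -0.25267079  0.04      ]
0.10721575265260953 42.46681477980968
0.11171908430979484 -50.15943850166889
0.11466505395537027 133.75086848723612
0.11364736849238528 -142.1196802130072
rim centre [array([0.66091601, 0.02189861]), array([0.42504555, 0.03805575])] [array([0.54914047, 0.14773894]), array([ 0.53502118, -0.08695434])]
striker 0.2841618118010249 -86.85386691752538
queen dir -8.327026873068407
side check hub px [392.69014605 246.4889125 ] striker [433.82921792 391.9842768 ]
```

Hub ≈ (0.544, 0.031), the empty pocket faces 176° and the striker lies at 273°, so the wheel needs about +97°. I'll push the divider at 221° from inside the empty pocket. First I close the fingers, turn the tool and rise.

```bash
python3 -m inch '[[[0,0,-15,8.2,1],[0,0,-15,8.2,1],[0,0,0,8.1,1],[0,0,0,0,1]]]' 10
python3 -m inch '[[[-29,-13,0,0,1],[-29,-13,0,0,1],[-29,-13,0,0,1],[-29,-13,0,0,1],[-29,-13,0,0,1],[-29,-13,0,0,1],[-29,-13,0,0,1],[-29,-13,0,0,1],[-29,-13,0,0,1],[-29,-13,0,0,1]]]'
python3 -m inch '[[[-29,-13,0,0,1],[-29,-13,0,0,1],[-29,-13,0,0,1],[-29,-13,0,0,1],[-29,-13,0,0,1],[-29,-13,0,0,1],[-29,-13,0,0,1],[-29,-13,0,0,1],[-20,-9,0,0,1],[0,0,0,0,1]]]'
```

```text
clock: 0.5
tool_pos: [0.2795, 0.6145, 0.2304]
tcp_rot: [[-0.655, 0.756, 0.0], [0.756, 0.655, 0.0], [0.0, 0.0, -1.0]]
wrist_force: [-1.1, -0.5, -0.3]
opening: 0.708
clock: 1.5
tool_pos: [0.3718, 0.309, 0.2297]
tcp_rot: [[-0.661, 0.751, -0.001], [0.751, 0.661, -0.0], [0.0, -0.001, -1.0]]
wrist_force: [0.7, 0.0, 0.4]
opening: 0.006
clock: 2.5
tool_pos: [0.4523, 0.0441, 0.2297]
tcp_rot: [[-0.658, 0.753, -0.001], [0.753, 0.658, -0.0], [0.0, -0.001, -1.0]]
wrist_force: [0.2, -0.0, -0.0]
opening: 0.007
```

```bash
python3 -m inch '[[[-17.5,-7.5,0,0,1],[-17.5,-7.5,0,0,1],[0,0,20,0,1],[0,0,20,0,1],[0,0,0,0,1],[0,0,0,0,1]]]'
python3 - <<'E'
from station import status, imaging
import json,cv2
from h import *
s=status.sense(); print(s["tool_pos"],s["wrist_force"])
d=imaging.snapshot("side"); a=d["frame"][140:270,220:400,::-1]
cv2.imwrite("pics/s1.png",cv2.resize(a,None,fx=4,fy=4,interpolation=cv2.INTER_CUBIC))
tip=np.array(s["tool_pos"])-[0,0,.014]; print("tip px in crop",(proj(d,tip)-[220,140])*4)
E
```

```text
clock: 3.1
tool_pos: [0.4636, 0.0103, 0.1906]
tcp_rot: [[-0.658, 0.753, -0.001], [0.753, 0.658, 0.0], [0.0, -0.0, -1.0]]
wrist_force: [-0.1, 0.4, 0.8]
opening: 0.007
[0.46356622 0.01029147 0.19058322] [-0.12361899  0.39973317  0.78619117]
tip px in crop [235.24043396 165.05568458]
```

View pics/s1.png

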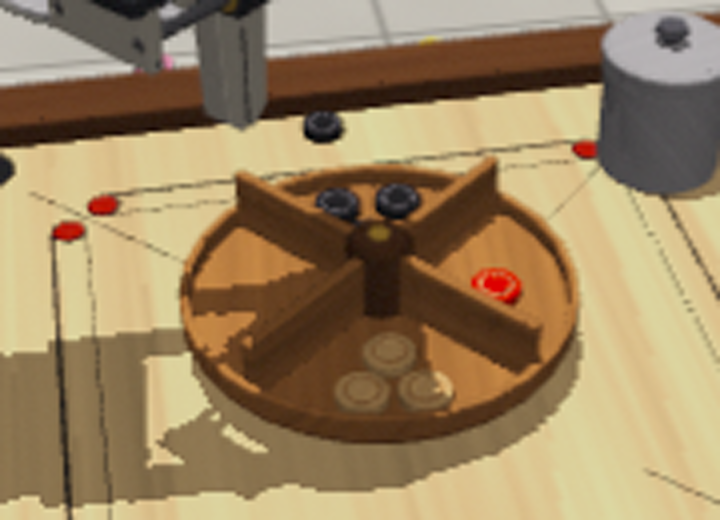

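The fingertip appears about 11 px above its predicted place, although the hub projects correctly. I'll check the tip with the top camera and again with the side camera.

Run:
```python
from station import status, imaging
import cv2
from h import *
s=status.sense(); p=np.array(s["tool_pos"]); print(p,s["joint_vel"])
out=[]
for n,(x,y) in dict(side=(235,70),top=(250,150)).items():
    d=imaging.snapshot(n); a=cv2.resize(d["frame"][y:y+150,x:x+130,::-1],None,fx=3,fy=3,interpolation=cv2.INTER_CUBIC)
    for dz,c in ((-.014,(0,0,255)),(0,(0,255,0)),(.06,(255,0,0))):
        u=(proj(d,p+[0,0,dz])-[x,y])*3; print(n,dz,u); cv2.circle(a,tuple(int(i) for i in u),3,c,-1)
    out.append(a)
cv2.imwrite("pics/s2.png",np.hstack(out))
```

```text
[0.4638748  0.01024512 0.19124382] [-0.00245363 -0.0028943  -0.01080764  0.00059597  0.00010419  0.00735782]
side -0.014 [131.81260732 333.04448502]
side 0 [130.74708355 317.16560657]
side 0.06 [125.9528733  245.52553681]
top -0.014 [273.89759654 294.71868508]
top 0 [275.27378735 292.13043012]
top 0.06 [281.70266271 280.03778549]
```

View pics/s2.png

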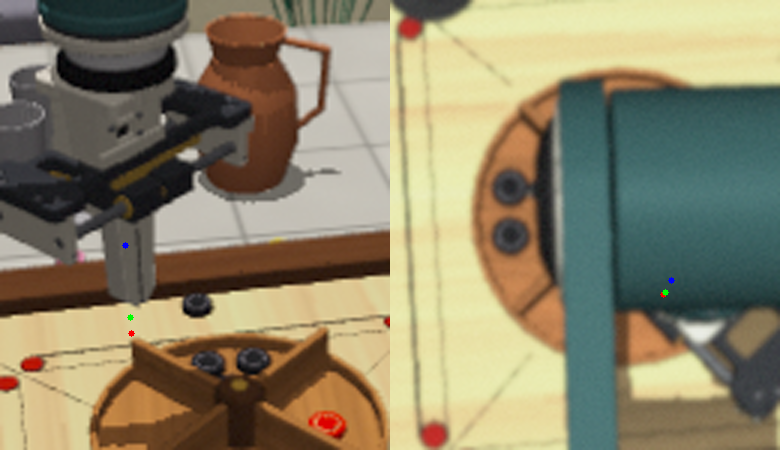

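Run:
```python
from h import *
from station import status, imaging
S=json.load(open("side.json"));T=json.load(open("top.json"))
p=np.array([.279,.614,.2]);y=np.array([.414,.91,0])
for sg in (-1,1): print("start side px800",proj(S,p+sg*.055*y-[0,0,.014])*1.25, "top",proj(T,p+sg*.055*y-[0,0,.014])*1.25)
a=cv2.imread("side.png")[0:100,150:250]; a=cv2.resize(a,None,fx=4,fy=4,interpolation=cv2.INTER_CUBIC)
for sg in (-1,1): cv2.circle(a,tuple(int(i) for i in (proj(S,p+sg*.055*y-[0,0,.014])-[150,0])*4),4,(0,0,255),-1)
s=status.sense(); d=imaging.snapshot("wrist"); H=np.array(d["hand_eye"]); print(np.round(H,3),d["fovy"],d["k1"])
R=np.array(s["tcp_rot"]); p=np.array(s["tool_pos"])
b=d["frame"][:,:,::-1].copy()
# project hub and divider ends into wrist
def w(X):
    t=R.T@(X-p); c=np.linalg.inv(H)@np.r_[t,1]; f=cam(d); q=c[:2]/c[2]; q=q*(1+d["k1"]*(q@q)); return q*f+[d["cx"],d["cy"]]
hub=np.array([.544,.0307,.106])
for X in [hub]+[hub+[.114*np.cos(t),.114*np.sin(t),-.006] for t in np.radians([41,131,221,311])]:
    print(w(X)); cv2.circle(b,tuple(int(i) for i in w(X)),4,(0,0,255),-1)
b=cv2.resize(b,(640,400)); cv2.imwrite("pics/s3.png",np.vstack([b,np.pad(cv2.resize(a,(200,200)),((0,0),(0,440),(0,0)))]))
```

```text
start side px800 [244.35422559 105.0760426 ] top [ 83.74608106 461.72474713]
start side px800 [263.99157963  89.36209658] top [ 24.14108227 434.27641677]
[[ 0.    -0.962 -0.272  0.076]
 [ 1.     0.    -0.     0.001]
 [ 0.    -0.272  0.962 -0.184]
 [ 0.     0.     0.     1.   ]] 64.52666975425748 -0.046502957520612544
[403.56436842 239.57417039]
[520.49137006 236.70678545]
[411.08547965 110.83701277]
[280.2093902  236.94698302]
[393.87072913 338.51013824]
```

View pics/s3.png

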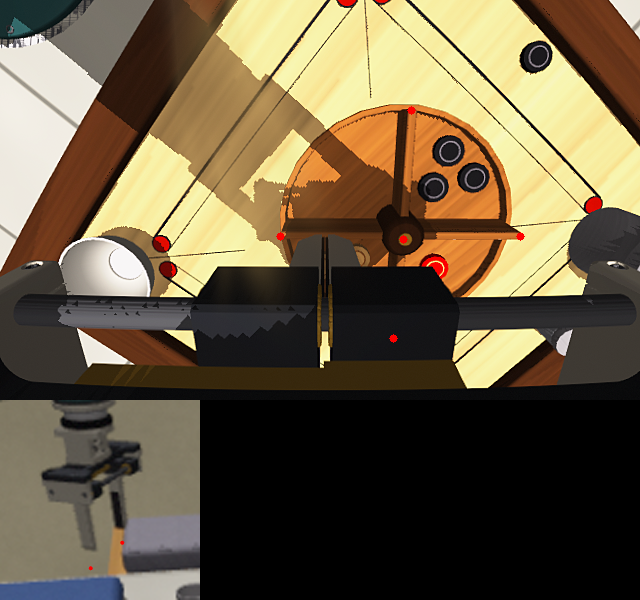

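The wrist view agrees with the side view. The gripper sits roughly 30 mm higher than `tool_pos` says: the hub is seen near (403,213) against a predicted (403,240). I'll read points more closely and solve for the offset.

Run:
```python
from station import status, imaging
import cv2, numpy as np, json
s=status.sense(); d=imaging.snapshot("wrist")
json.dump({k:np.array(v).tolist() for k,v in d.items() if k!="frame"}|{"p":np.array(s["tool_pos"]).tolist(),"Rt":np.array(s["tcp_rot"]).tolist()},open("wrist.json","w"))
cv2.imwrite("pics/w1.png",cv2.resize(d["frame"][90:280,270:530,::-1],None,fx=3,fy=3,interpolation=cv2.INTER_CUBIC))
```

```text
(no output)
```

View pics/w1.png

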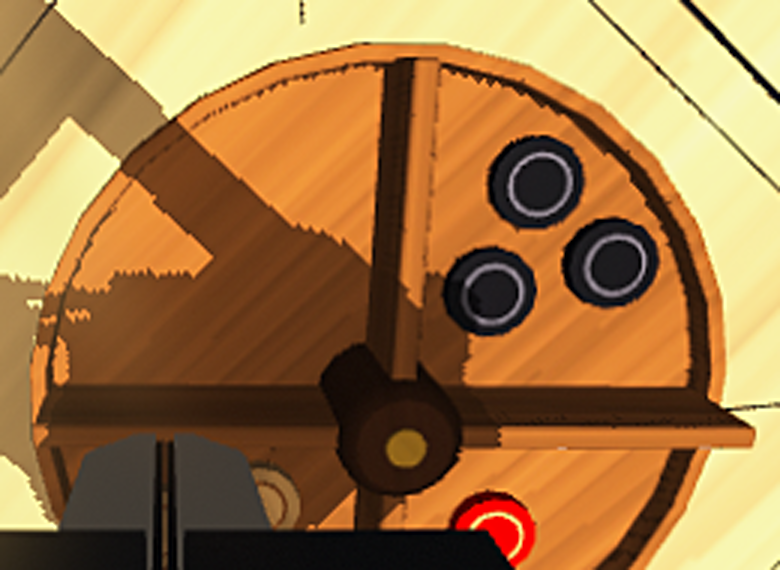

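The closer crop puts the hub at (405,239) and the divider ends within 3 px of prediction, so my earlier hub reading was wrong. The pose and hub are right. Only the fingertips look about 29 mm shorter than stated, in both the side and wrist views. TCP z = 0.077 suits both cases: a tip at the stated length clears the floor, and a short tip still overlaps the divider.

```bash
python3 -m inch '[[[0,0,20,0,1],[0,0,20,0,1],[0,0,20,0,1],[0,0,20,0,1],[0,0,15,0,1],[0,0,10,0,1],[0,0,5,0,1],[0,0,4,0,1],[0,0,0,0,1],[0,0,0,0,1]]]'
python3 - <<'E'
from station import status, imaging
import cv2
from h import *
s=status.sense(); print(s["tool_pos"],s["wrist_force"])
d=imaging.snapshot("side"); a=d["frame"][140:270,220:400,::-1]
cv2.imwrite("pics/s4.png",cv2.resize(a,None,fx=4,fy=4,interpolation=cv2.INTER_CUBIC))
p=np.array(s["tool_pos"]); print("tip stated/short px",(proj(d,p-[0,0,.014])-[220,140])*4,(proj(d,p+[0,0,.015])-[220,140])*4)
E
```

```text
clock: 4.35
tool_pos: [0.464, 0.0099, 0.0769]
tcp_rot: [[-0.657, 0.754, 0.001], [0.754, 0.657, -0.0], [-0.001, 0.001, -1.0]]
wrist_force: [0.0, -0.4, -0.0]
opening: 0.002
[0.46403025 0.00985701 0.07690857] [ 0.00350976 -0.44051043 -0.02348045]
tip stated/short px [246.79186833 323.35108399] [244.22406019 285.26595556]
```

View pics/s4.png

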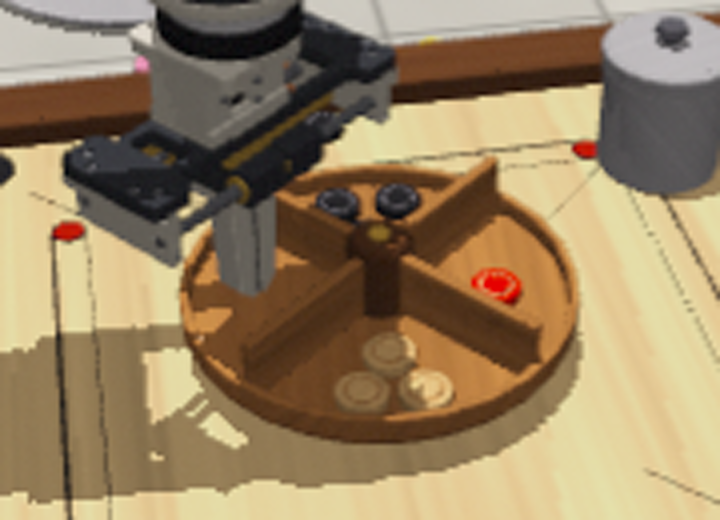

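The closed fingertip is inside the empty pocket at (248,295), below the divider tops and clear of everything. Now I close in on the divider (tool −x).

```bash
python3 -m inch '[[[-5,0,1,0,1],[-5,0,1,0,1],[-4,0,1,0,1],[-3,0,0,0,1],[-2,0,0,0,1],[-2,0,0,0,1],[0,0,0,0,1]]]'
python3 -m inch '[[[-1,0,0,0,1],[-1,0,0,0,1],[-1,0,0,0,1],[-1,0,0,0,1],[0,0,0,0,1]]]'
python3 -m inch '[[[-1,0,0,0,1],[-1,0,0,0,1],[-1,0,0,0,1],[-1,0,0,0,1],[0,0,0,0,1]]]'
```

```text
clock: 5.1
tool_pos: [0.4776, -0.0061, 0.0733]
tcp_rot: [[-0.657, 0.754, -0.0], [0.754, 0.657, -0.0], [0.0, -0.0, -1.0]]
wrist_force: [-0.3, 0.2, 0.1]
opening: 0.007
clock: 5.6
tool_pos: [0.4802, -0.0091, 0.0734]
tcp_rot: [[-0.657, 0.754, -0.0], [0.754, 0.657, -0.0], [-0.0, -0.0, -1.0]]
wrist_force: [-0.1, 0.5, 0.8]
opening: 0.004
clock: 6.1
tool_pos: [0.4829, -0.0121, 0.0734]
tcp_rot: [[-0.657, 0.754, 0.0], [0.754, 0.657, -0.0], [-0.0, 0.0, -1.0]]
wrist_force: [-0.3, 1.1, -0.3]
opening: 0.003
```

Contact at about 1 N. Next I turn along the arc, 2.5° per row.

```bash
python3 -m inch '[[[-3.2,-0.4,0,-2.5,1],[-3.2,-0.4,0,-2.5,1],[-3.2,-0.4,0,-2.5,1],[-3.2,-0.4,0,-2.5,1],[-3.2,-0.4,0,-2.5,1],[-3.2,-0.4,0,-2.5,1],[0,0,0,0,1]]]'
python3 - <<'E'
from station import status, imaging
import cv2
from h import *
s=status.sense(); p=np.array(s["tool_pos"]); R=np.array(s["tcp_rot"]);print(p,s["wrist_force"]); print("hub in tool",(R.T@(np.array([.544,.0307,.106])-p))*1000, "y angle",np.degrees(np.arctan2(R[1,1],R[0,1])))
d=imaging.snapshot("side"); a=d["frame"][140:270,220:400,::-1]
cv2.imwrite("pics/s5.png",cv2.resize(a,None,fx=4,fy=4,interpolation=cv2.INTER_CUBIC))
E
```

```text
clock: 6.8
tool_pos: [0.4954, -0.0269, 0.0733]
tcp_rot: [[-0.83, 0.558, 0.0], [0.558, 0.83, -0.0], [-0.0, 0.0, -1.0]]
wrist_force: [0.2, -0.3, 0.4]
opening: 0.004
[ 0.49543546 -0.02691863  0.07332578] [ 0.15010237 -0.25423156  0.41434599]
hub in tool [ -8.14930696  74.9141213  -32.67245117] y angle 56.07820586192787
```

View pics/s5.png

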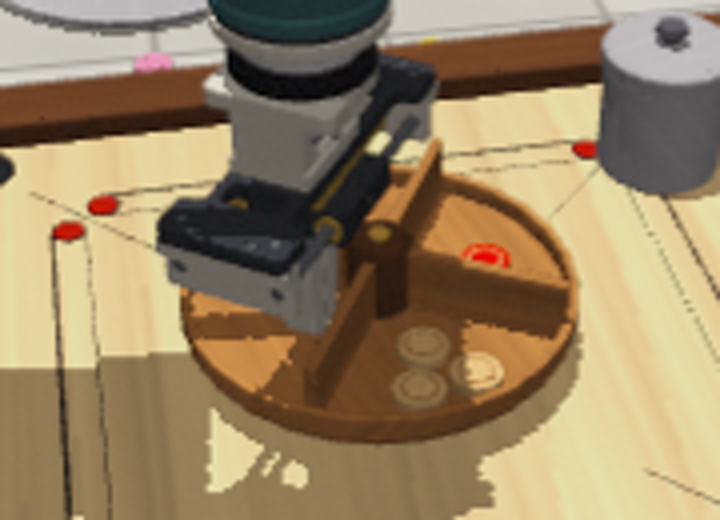

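The wheel turns with the finger and the holder is in place. I carry on.

```bash
python3 -m inch '[[[-3.3,-0.3,0,-2.5,1],[-3.3,-0.3,0,-2.5,1],[-3.3,-0.3,0,-2.5,1],[-3.3,-0.3,0,-2.5,1],[-3.3,-0.3,0,-2.5,1],[-3.3,-0.3,0,-2.5,1],[-3.3,-0.3,0,-2.5,1],[-3.3,-0.3,0,-2.5,1],[-3.3,-0.3,0,-2.5,1],[-3.3,-0.3,0,-2.5,1]]]'
cat > st.py <<'E'
from station import status
import numpy as np
s=status.sense(); p=np.array(s["tool_pos"]); R=np.array(s["tcp_rot"]); print("hub in tool",(R.T@(np.array([.544,.0307,.106])-p))*1000, "y angle",np.degrees(np.arctan2(R[1,1],R[0,1])),"F",s["wrist_force"])
E
python3 st.py
```

```text
clock: 7.85
tool_pos: [0.5242, -0.042, 0.0733]
tcp_rot: [[-0.988, 0.155, -0.0], [0.155, 0.988, 0.0], [0.0, 0.0, -1.0]]
wrist_force: [-0.6, 1.1, -0.1]
opening: 0.006
hub in tool [ -8.22127091  74.88367199 -32.68773607] y angle 81.07025356649773 F [-0.58900761  1.06545548 -0.13085967]
```

```bash
python3 -m inch '[[[-3.3,-0.3,0,-2.5,1],[-3.3,-0.3,0,-2.5,1],[-3.3,-0.3,0,-2.5,1],[-3.3,-0.3,0,-2.5,1],[-3.3,-0.3,0,-2.5,1],[-3.3,-0.3,0,-2.5,1],[-3.3,-0.3,0,-2.5,1],[-3.3,-0.3,0,-2.5,1],[-3.3,-0.3,0,-2.5,1],[-3.3,-0.3,0,-2.5,1]]]'
python3 st.py
python3 -m inch '[[[-3.3,-0.3,0,-2.5,1],[-3.3,-0.3,0,-2.5,1],[-3.3,-0.3,0,-2.5,1],[-3.3,-0.3,0,-2.5,1],[-3.3,-0.3,0,-2.5,1],[-3.3,-0.3,0,-2.5,1],[-2.6,-0.3,0,-2,1],[-2,-0.2,0,-1.5,1],[-1.3,-0.1,0,-1,1],[0,0,0,0,1]]]'
python3 st.py
python3 - <<'E'
from station import imaging
import cv2
d=imaging.snapshot("side"); cv2.imwrite("side2.png",d["frame"][:,:,::-1]); a=d["frame"][120:330,180:440,::-1]
cv2.imwrite("pics/s6.png",cv2.resize(a,None,fx=2.8,fy=2.8,interpolation=cv2.INTER_CUBIC))
E
```

```text
clock: 8.85
tool_pos: [0.5571, -0.0436, 0.0733]
tcp_rot: [[-0.961, -0.277, -0.0], [-0.277, 0.961, 0.0], [0.0, 0.0, -1.0]]
wrist_force: [-2.2, 0.9, 0.5]
opening: 0.007
hub in tool [ -8.01336008  75.06098372 -32.69288839] y angle 106.0641409433915 F [-2.23830404  0.91764852  0.54649693]
clock: 9.85
tool_pos: [0.5814, -0.0352, 0.0733]
tcp_rot: [[-0.814, -0.581, 0.0], [-0.581, 0.814, 0.0], [-0.0, 0.0, -1.0]]
wrist_force: [0.0, 0.2, -1.1]
opening: 0.004
hub in tool [ -7.86764568  75.37539318 -32.69270652] y angle 125.54149031984616 F [ 0.00328762  0.19139379 -1.10307725]
```

View pics/s6.png

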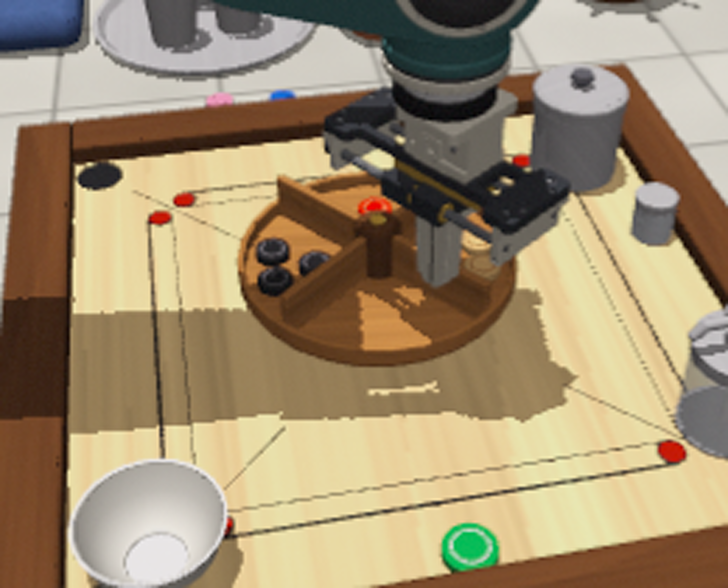

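Run:
```python
from h import *
S=json.load(open("side.json"));T=json.load(open("top.json"))
f=lambda x,y,z:ray(S,180+(x+.5)/2.8-.5,120+(y+.5)/2.8-.5,z)
h=f(378,218,.106); print("hub",h)
h=np.array([.544,.0307,.1])
for x,y,z in [(286,293,.1),(280,178,.1),(470,547,.04)]:
    r=f(x,y,z)-h; print(np.hypot(*r[:2]),np.degrees(np.arctan2(r[1],r[0]))%360)
```

```text
hub [0.54565953 0.02956171 0.106     ]
0.11211895577938875 221.85359388423436
0.10638293634979806 133.10455572599855
0.28721221939581554 273.2720379928294
```

The empty pocket's centre line is now at about 267–268° against a target of 273°. I turn 6° more, back off, rise and clear the view.

```bash
python3 -m inch '[[[-2,-0.2,0,-1.5,1],[-2.6,-0.3,0,-2,1],[-2,-0.2,0,-1.5,1],[-1.3,-0.1,0,-1,1],[0,0,0,0,1],[3,0,0,0,1],[6,0,0,0,1],[6,0,0,0,1],[0,0,-5,0,1],[0,0,-20,0,1]]]'
python3 -m inch '[[[0,0,-25,0,1],[0,0,-25,0,1],[0,0,-25,0,1],[0,0,-25,0,1],[0,0,-25,0,1],[0,0,0,0,1]]]'; python3 st.py
```

```text
clock: 10.9
tool_pos: [0.5758, -0.0412, 0.0972]
tcp_rot: [[-0.749, -0.663, -0.003], [-0.663, 0.749, 0.0], [0.002, 0.002, -1.0]]
wrist_force: [-0.3, -0.0, 0.8]
opening: 0.006
clock: 11.5
tool_pos: [0.5778, -0.0412, 0.2276]
tcp_rot: [[-0.749, -0.663, 0.005], [-0.663, 0.749, -0.001], [-0.004, -0.004, -1.0]]
wrist_force: [-0.6, 0.9, 0.1]
opening: 0.005
hub in tool [-21.94394289  76.74091251 121.42235973] y angle 131.53515103257806 F [-0.58118037  0.88119515  0.06077012]
```

```bash
python3 -m inch '[[[-8,35,-3,0,1],[-8,40,-3,0,1],[-8,40,0,0,1],[-8,40,0,0,1],[-8,40,0,0,1],[-8,40,0,0,1],[-8,40,0,0,1],[-8,40,0,0,1],[-8,35,0,0,1],[0,0,0,0,1]]]'
python3 - <<'E'
from station import imaging
import cv2
d=imaging.snapshot("top"); cv2.imwrite("top2.png",d["frame"][:,:,::-1]); a=d["frame"][160:290,255:475,::-1]
cv2.imwrite("pics/c2.png",cv2.resize(a,None,fx=3.6,fy=3.6,interpolation=cv2.INTER_CUBIC))
E
```

```text
clock: 12.5
tool_pos: [0.3967, 0.2712, 0.2291]
tcp_rot: [[-0.746, -0.666, -0.0], [-0.666, 0.746, 0.001], [-0.0, 0.001, -1.0]]
wrist_force: [0.5, 0.1, -0.8]
opening: 0.01
```

View pics/c2.png

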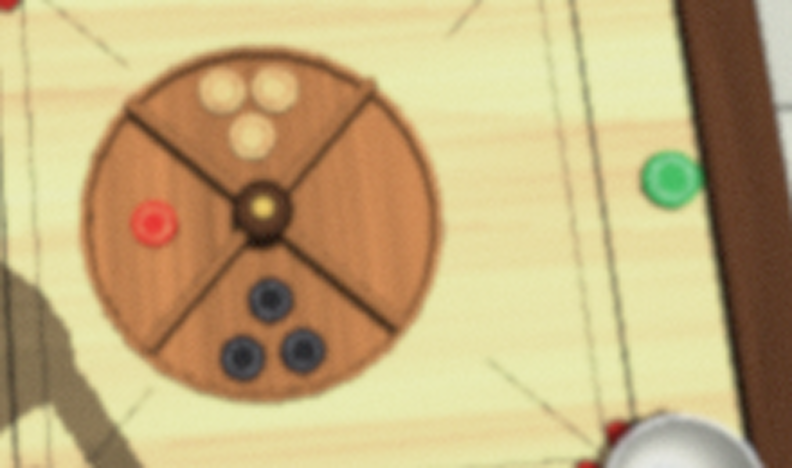

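Run:
```python
from h import *
T=json.load(open("top.json"))
P=lambda x,y,z:ray(T,255+(x+.5)/3.6-.5,160+(y+.5)/3.6-.5,z)
h=P(262,208,.106); print(h)
for x,y,o in [(130,108,135-90),(372,84,-45),(152,352,135),(394,330,-135)]:
    r=P(x,y,.1)-h; print(np.hypot(*r[:2]),np.degrees(np.arctan2(r[1],r[0]))-o)
q=P(154,223,.066)-h; print("queen",np.degrees(np.arctan2(q[1],q[0]))+180)
a=cv2.imread("top.png").astype(int);b=cv2.imread("top2.png").astype(int)
g=[]
for im in (a,b):
    m=(im[:,:,1]-im[:,:,2]>60)&(im[:,:,1]-im[:,:,0]>40); m[:,:400]=0; v,u=np.nonzero(m); g.append((u.mean(),v.mean(),len(u)))
print(g)
s=ray(T,g[1][0],g[1][1],.04)-h; print("striker",np.hypot(*s[:2]),np.degrees(np.arctan2(s[1],s[0]))%360)
from station import status; print(status.sense()["clock"])
```

```text
[0.54466477 0.03106274 0.106     ]
0.10813191225682851 3.126563604385993
0.1104059673888063 0.5707765560650628
0.1137559508865829 4.140165427784751
0.11232873846538603 -1.440795421921223
queen 268.2372725995537
[(np.float64(441.1485714285714), np.float64(209.3657142857143), 175), (np.float64(441.23756906077347), np.float64(209.43093922651934), 181)]
striker 0.28409273599384177 273.2539013317278
12.55
```

Using the dividers, the pocket's centre line is at 271.6° and the striker at 273.3°. That is about 8 mm off at the striker, against a limit of 40 mm. The striker, the hub and the pieces are all in place, so I hand in.

```bash
python3 -c "from station import order; print(order.finish_job())"
```

```text
the job is handed in; nothing more can be done
None
```

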